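Unlock, slide and re-lock the key tray

TASK

The steel key tray on the entryway shelf has a kick-down brake lever on its front. Lift the lever fully up to release it, slide the tray along its runner, away from where it is parked, until it rests gently against the rubber end stop, and then push the lever down until it is fully down and the tray is locked there. Do not ram the stop or force the lever, keep the keys in the tray, leave everything else alone and let go at the end.

Things in the scene. Friction and masses are not known exactly. Their poses are not given: they have to be found in the camera images.
- runner: Fixed aluminium base plate with two steel rails. Origin on the shelf surface (z 0) under the centre of the parked tray; +y is the way the tray slides from parked to the stop, -x the lever's side, z up. Plate x -105 to 50, y -85 to 200 mm, 4 mm thick; tray, lever and stop all ride on it with these same axes.
- parked_notch (a point): Top of the 20 mm high strip along the runner's front (runner x -105 to -79 mm), at the 17 mm wide parked notch (runner x -92, y 0 mm). A second such notch, with a rubber end stop on a 46 mm post, is in a keeper clamped 70 to 120 mm further along +y. The keeper's place is not measured: find it by feel.
- tray (a joint): Travel of the tray along runner y in m: 0 parked, grows to the stop (at 0.07 to 0.12, differs each time). About 2 N of drag; stays where left. At the stop the lever's tongue is centred over the second notch, 3.5 mm spare each side. The rubber gives 1 mm per 4 N; more than 25 N on the stop, or of the tongue on the keeper beside the notch, is ramming or forcing.
- tray_center (a point): Centre of the steel tray: open, 100 mm (runner x) by 150 mm (runner y), walls 30 mm high, 3 mm thick, underside 14 mm and rim 44 mm above the shelf. It can be pushed by its outer end wall, 75 mm to the -y side of this point.
- brake (a joint): Brake lever angle in rad: 0 fully down (locked), 0.8 fully up. Hinge on the tray's front, along runner y, 56 mm to -x of the tray centre and 40 mm above the shelf; arm points to -x, 75 mm to the knob. Off a notch its 10 mm tongue stops it at about 0.24. An over-centre spring drives it from 0.3 to either end: about 3 N at the knob starts it up, 6 N straight down starts it down.
- brake_knob (a point): Centre of the lever's black knob, a cylinder 16 mm in diameter, 24 mm long along runner y, on a 12 mm wide, 7 mm thick steel arm; 40 mm above the shelf when down, 94 mm when up. It can be pinched by its two ends from above.
- keys_center (a point): Small bunch of keys lying in the tray, about 50 x 45 x 4 mm; its middle.
- case_center (a point): Black glasses case, 60 x 150 x 31 mm, in front of the runner; its middle. A bystander. Other bystanders are not measured: a grey kettlebell (170 mm high), a blue push-up handle (113 mm) and a green shaker cup (186 mm) stand in a row behind the runner, all beyond runner x = 75 mm.
- polish_center (a point): Round flat tin, 74 mm wide, 26 mm high; its middle. A bystander.
- switch (a joint): The lamp's chrome toggle switch on a white block to the left; 0 as it stands, 0.8 flipped. Leave it alone.
Not all that is in view belongs to the job. Leave any green or red look-alike of the part that bears keys_center alone.

How it is judged:
On the way, in this order (a step that is already met when the one before it is completed fails the run):
1. the lever is lifted fully up while the tray is still parked (value of joint brake above 0.65 rad and value of joint tray below 0.02 m), for 0.2 s.
2. the tray is slid along to the stop's end of the runner with the lever up (value of joint tray above 0.063 m and value of joint brake above 0.5 rad), for 0.2 s.
At the end, for the whole second after the job is handed in: The lever is fully down (under 0.06 rad), which is possible only with its tongue in a notch, the tray is away from its parked place (over 63 mm along) and at rest, the keys are still in the tray, and nothing is touched (value of joint brake below 0.06 rad and value of joint tray above 0.063 m and velocity of joint tray between -0.005 and 0.005 m/s and horizontal distance between keys_center and tray_center below 0.085 m and height (world z) of keys_center below 0.05 m).
It fails at once if the end stop is rammed or the lever's tongue is forced (over 25 N) (contact force between tray and keeper above 25 N).
It fails at once if a bystander is shifted by more than 30 mm (distance of any of kettlebell_center, pushup_center, shaker_center, case_center, polish_center from where it was at the start of the episode above 0.03 m).
It fails at once if the lamp switch is flipped (value of joint switch above 0.3 rad).
It fails at once if the keys leave the tray (horizontal distance between keys_center and tray_center above 0.095 m or height (world z) of keys_center above 0.09 m).
It also fails if it takes over 66 s, if anything falls off the work surface, if the arm or the gripper's body presses on something with over 40 N, if the wrist force passes 120 N, or if a joint passes its speed limit or range.

ROBOT

A 7-joint arm with a two-finger parallel gripper is mounted at the origin on the work surface. World frame = base frame: x ahead of the robot, y to its left, z up, the work surface at z = 0. Lengths are in m, angles in rad, forces in N, time in s.
With the tool pointing down it reaches from about 0.4 to 0.875 m from the base axis. Payload 19.3 kg.
Tool frame: the origin (TCP) lies at the very end of the fingers, on their centre line; the grasp point (between the pads) lies bot.pinch_z behind it (bot.pinch_z is the distance from the TCP to the grasp point, in m); z points along the fingers, y is the line along which they close (so a half turn about z gives the same grasp; the last joint's range is limited). The gripper opens to 85 mm and grips with 20 to 120 N. Pads are 22 mm wide; open, the fingers measure 114 mm over their backs; the gripper's body (76 mm by 85 mm) begins 54 mm behind the grasp point. The pads swing forward as they close: fully open they stand 13 mm farther back than shut.
Start: joints at [-0.07, 0.521, -0.036, 1.599, 0.021, 1.021, -0.113], TCP at [0.625, -0, 0.193] pointing down, gripper open.
Joint ranges: [-2.91, 2.91], [-0.3, 2.13], [-1.5, 1.42], [0.17, 2.43], [-1.26, 4.41], [0.16, 1.93], [-2.52, 2.52]. Speed limits (rad/s): [1.89, 1.89, 2.39, 2.39, 3.01, 3.01, 3.01].

INTERFACE

Orientations are given as [roll, pitch, yaw] about the fixed x, y, z axes, in that order (R = Rz(yaw) Ry(pitch) Rx(roll)).
In Python, from workcell import bot, grab_frame, ticket gives the robot as it stands.
- The arm moves only by the tool arm_command, never from a script. Its argument "commands" is a list of rows, each a list of 3 entries, a list of its own where there are three numbers: the shift along the world's x, y, z in mm, then the turn about the world's z in rad, then the gripper command: -1 is fully open, 1 is shut, values between are in proportion. In form: [[[tx, ty, tz], roll, fingers], ...]. A call has 1 to 20 rows; each row shifts and turns the commanded pose from where the row before left it; what a row does not reach is not made up. A row lasts 1/10 s, in which the tool goes at most 50 mm and 8.59 degrees, less where a joint would pass 70% of its speed; a pose out of reach is approached as far as the arm can. A call with a gripper value outside its range is refused whole. The fingers move at their own pace and stop on an object; "newtons" is the grip in N (left out, the last holds). Time passes only in rows, so rows that do not move let the fingers close. It gives the time, the measured TCP pose, the force, the opening and the grip force at its end, in the units of the state.
- bot.observe(): the state, without advancing time (a new reading comes with each control period).
- grab_frame(name): name is "scene" or "side" or "wrist"; returns a dict with "image" (384x512x3 uint8, red, green, blue), "vertical_fov" (degrees; the focal length in pixels is half the picture's height over the tangent of half this angle, whatever the lens; pixels are square), "cx", "cy" (the principal point, pixels), "k1" (the pictures are not rectified: a ray, as slopes to the right and down, at radius r is drawn at 1 + k1 r^2 times it, then the intrinsics apply), "R" (3x3) and "t" (3): a world point X has camera coordinates R X + t. Camera axes: x right, y down, z forward; pixel columns grow to the right and rows downward; lengths in m; the calibration is good to about 2 mm. A picture is of the moment at which its call begins. There is no depth.
- ticket.job_done(): hands the job in; it is judged then, once.
The state is a dict: "clock": time; "qpos": joint angles; "qd": joint speeds; "joint_efforts": joint torques, N m; "position": TCP position; "tool_rot": TCP orientation; "force": force on the tool from outside, world axes, zero at the start; "moment": the same for the moment, N m; "grip_width": finger opening in m; "finger_force": force on a finger pad.
Only numpy, scipy, OpenCV 4.12 (cv2) and the standard library are available. Lean on these libraries where they do the work, as an engineer would, in place of code of your own. Each camera call takes 0.05 s, during which the arm holds its last target. There are 200 camera calls.

## Working session

There is one attempt and no reset: what is moved stays moved. The work goes in short steps, Python scripts to look and compute and a tool call to move; the robot and the scene stay as the last step left them, time stands still between calls to the robot, and variables do not carry over. Pictures are saved under pics/ and viewed, at most 10 in all, crops included, and the job is handed in when it is done.

Besides the shell and the picture viewer there is one more tool, called after "Call:" by a JSON object that holds its "name" and its "arguments". arm_command: Moves the arm, as the interface text tells. Its arguments: {"type":"object","properties":{"commands":{"type":"array"},"newtons":{"type":"number"}},"required":["commands"]}

```bash
mkdir -p pics
cat > h.py <<'E'
import numpy as np, cv2, pickle
from workcell import bot, grab_frame, ticket
def grab(n,f):
    g=grab_frame(n); cv2.imwrite(f'pics/{f}.png',cv2.cvtColor(g['image'],cv2.COLOR_RGB2BGR)); pickle.dump(g,open(f'pics/{f}.pkl','wb')); return g
def load(f): return pickle.load(open(f'pics/{f}.pkl','rb'))
def ray(g,u,v):
    f=192/np.tan(np.radians(g['vertical_fov'])/2)
    d=np.array([(u-g['cx'])/f,(v-g['cy'])/f]); s=d.copy()
    for _ in range(30): s=d/(1+g['k1']*(s@s))
    R=np.array(g['R']); return -R.T@np.array(g['t']), R.T@np.array([*s,1])
def at(g,u,v,z):
    o,d=ray(g,u,v); return o+d*(z-o[2])/d[2]
def proj(g,X):
    f=192/np.tan(np.radians(g['vertical_fov'])/2)
    c=np.array(g['R'])@np.array(X)+np.array(g['t']); s=c[:2]/c[2]; s=s*(1+g['k1']*(s@s))
    return s*f+[g['cx'],g['cy']]
E
python3 - <<'E'
from h import *
a=[grab(n,n+'0') for n in ('scene','side','wrist')]
for g in a: print(g['vertical_fov'],np.round(-np.array(g['R']).T@np.array(g['t']),3))
cv2.imwrite('pics/both.png',cv2.cvtColor(np.vstack([np.hstack([a[0]['image'],a[1]['image']]),np.hstack([a[2]['image'],a[2]['image']*0])]),cv2.COLOR_RGB2BGR)[:, :][:768,:1024])
print(bot.observe(),bot.pinch_z)
E
```

```text
53.267254647368425 [ 1.082 -0.349  0.712]
54.68022173261433 [ 0.192 -0.638  0.646]
66.70953135887368 [0.625 0.074 0.373]
{'clock': 0.15, 'qpos': array([-0.07019406,  0.52186435, -0.03633166,  1.59984816,  0.02118412,
        1.02110185, -0.11284237]), 'qd': array([ 0.00068812, -0.00264333,  0.00033604, -0.00186133, -0.00109771,
        0.00148908,  0.00156973]), 'joint_efforts': array([ 4.00798544e-04, -9.27376485e+01,  1.98035471e+00, -3.70049715e+01,
        1.79930578e-02,  6.46477114e-03, -1.41420460e-05]), 'position': array([ 6.24726343e-01, -2.69874458e-05,  1.92276203e-01]), 'tool_rot': array([-3.14075602e+00,  3.99642772e-05,  1.57073056e+00]), 'force': array([ 0.22565121, -0.34835219,  0.35966838]), 'moment': array([-0.0098953 ,  0.02814978,  0.02387736]), 'finger_force': 0.0, 'grip_width': 0.08554495763150073} 0.0187
```

View pics/scene0.png

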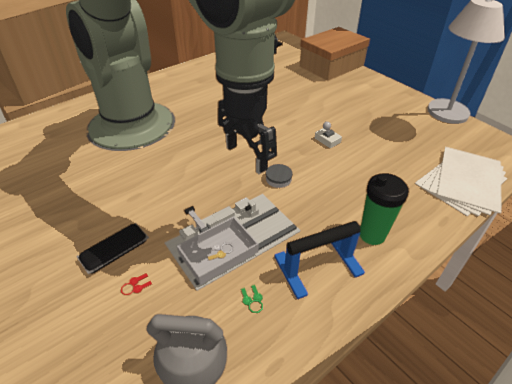

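View pics/side0.png

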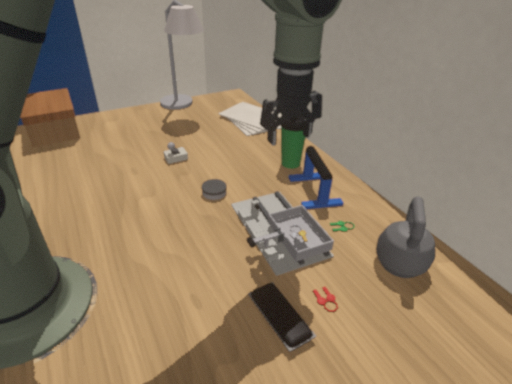

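View pics/wrist0.png

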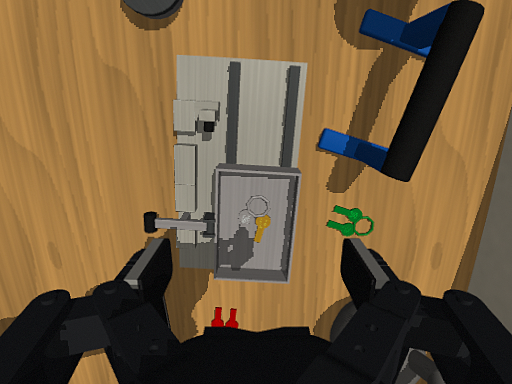

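The wrist view shows the plate corners at (176,56), (307,63) and (180,267). The tray rim corners are at (217,165), (300,168), (291,283) and (215,281). The knob is at (151,222) and the keeper with its black stop is at (208,118). The tin is at (152,5), the green look-alike keys at (350,220) and the red ones at (225,317).

Run:
```python
from h import *
g=load('wrist0')
for n,u,v,z in [('pTL',176,56,.004),('pTR',307,63,.004),('pBL',180,267,.004),('tTL',216,165,.044),('tTR',300,168,.044),('tBR',291,283,.044),('tBL',214,281,.044),('knob',151,222,.045),('knobtop',151,211,.045),('knobbot',151,233,.045),('stopblk',209,120,.046),('keep edge top',174,99,.02),('kb',174,135,.02),('s2',174,145,.02),('s2b',174,210,.02)]:
    print(n,np.round(at(g,u,v,z)*1000,1))
P=[at(g,*p,.044)[:2] for p in [(216,165),(300,168),(291,283),(214,281)]]
print('tray c',np.mean(P,0), [np.linalg.norm(P[i]-P[i-1]) for i in range(4)])
for n,p in [('l',P[0]-P[3]),('r',P[1]-P[2]),('t',P[0]-P[1]),('b',P[3]-P[2])]: print(n,np.degrees(np.arctan2(p[1],p[0])))
a,b=at(g,176,56,.004),at(g,180,267,.004);d=a-b;print(np.linalg.norm(d),np.degrees(np.arctan2(d[1],d[0])))
# camera R for axis sense
print(np.round(g['R'],2))
for n,f,u,v,z in [('case','scene0',112,247,.025),('tin','scene0',278,176,.013),('sw','scene0',327,136,.01)]: print(n,at(load(f),u,v,z))
im=g['image'][40:300,130:320]; cv2.imwrite('pics/w0c.png',cv2.cvtColor(cv2.resize(im,None,fx=2.2,fy=2.2,interpolation=2),cv2.COLOR_RGB2BGR))
```

```text
pTL [530.7 123.    4. ]
pTR [685.1 114.9   4. ]
pBL [ 514.3 -159.8    4. ]
tTL [5.788e+02 5.000e-01 4.400e+01]
tTR [675.9  -3.   44. ]
tBR [ 671.1 -158.4   44. ]
tBL [ 569.6 -155.4   44. ]
knob [495.8 -70.7  45. ]
knobtop [497.4 -56.2  45. ]
knobbot [494.2 -85.6  45. ]
stopblk [573.3  51.6  46. ]
keep edge top [529.2  74.1  20. ]
kb [526.   32.2  20. ]
s2 [525.1  20.1  20. ]
s2b [518.1 -64.6  20. ]
tray c [ 0.62382583 -0.07904768] [np.float64(0.1561546838866957), np.float64(0.09713780349532163), np.float64(0.15543417067773665), np.float64(0.10152729040526877)]
l 86.6298886741833
r 88.241232535213
t 177.91563533988418
b 178.30148040441088
0.28326842482471587 86.67571322883369
[[ 1.   -0.   -0.  ]
 [ 0.   -0.96  0.29]
 [-0.   -0.29 -0.96]]
case [ 0.4661429  -0.26382752  0.025     ]
tin [0.50949841 0.19846125 0.013     ]
sw [0.46125706 0.44650984 0.01      ]
```

View pics/w0c.png

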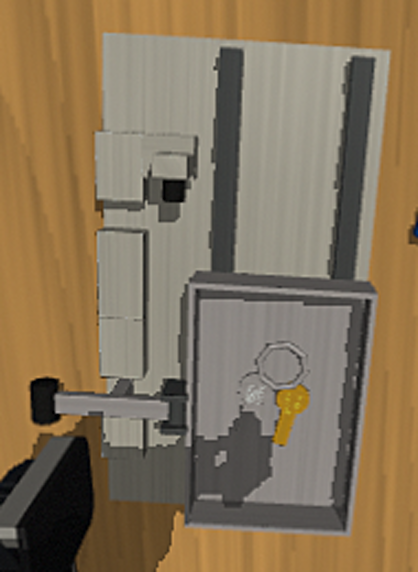

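Call:
{"name": "arm_command", "arguments": {"commands": [[[-11, -6, -6], 0.127, -1], [[-11, -6, -6], 0.127, -1], [[-11, -6, -6], 0.127, -1], [[-11, -6, -6], 0.127, -1], [[-11, -6, -6], 0.127, -1], [[-11, -6, -6], 0.127, -1], [[-11, -6, -6], 0.127, -1], [[-11, -6, -6], 0.127, -1], [[-11, -6, -6], 0.127, -1], [[-11, -6, -6], 0.127, -1], [[-11, -6, -6], 0.126, -1], [[-9, -6, -6], 0.126, -1], [[0, 0, 0], 0, -1]], "newtons": 25}}

```text
clock: 1.45
position: [0.4936, -0.073, 0.12]
tool_rot: [-3.141, -0.002, 3.094]
force: [-0.5, 0.9, 0.1]
grip_width: 0.0852
finger_force: 0.0
```

Run:
```python
from h import *
grab('wrist','w1'); s=bot.observe(); print(s['position'],s['tool_rot'],s['force'],s['qpos'])
g=load('w1'); print(proj(g,[.4945,-.072,.048]))
```

```text
[ 0.49469806 -0.07240278  0.12054968] [ 3.14145934e+00 -6.92455815e-04  3.08922221e+00] [ 0.08407432 -0.0074376   0.23282386] [ 0.33576209  0.44818318 -0.40103055  1.97823428  0.24708138  0.76269878
  1.30868547]
[257.91634385 185.01634968]
```

View pics/w1.png

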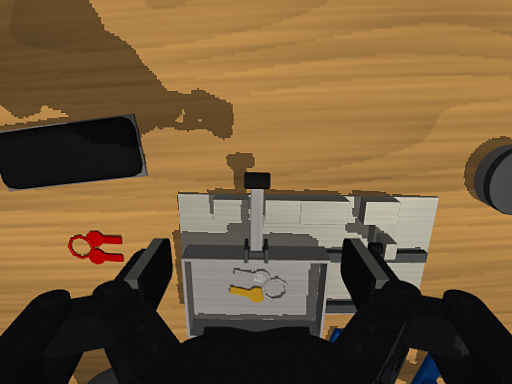

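The knob is at (257,180), spanning columns 245–270. It is centred under the tool in y and about 2–3 mm nearer the robot in x. Going down to pinch.

Call:
{"name": "arm_command", "arguments": {"commands": [[[-2, 0, -12], 0, -1], [[0, 0, -14], 0, -1], [[0, 0, -14], 0, -1], [[0, 0, -14], 0, -1], [[0, 0, -14], 0, -1], [[0, 0, -14], 0, -1], [[0, 0, -10], 0, -1], [[0, 0, -6], 0, -1], [[0, 0, 0], 0, -1]]}}

```text
clock: 2.4
position: [0.4928, -0.0717, 0.022]
tool_rot: [3.142, -0.001, 3.092]
force: [-0.3, -0.2, -0.1]
grip_width: 0.0853
finger_force: 0.0
```

Call:
{"name": "arm_command", "arguments": {"commands": [[[0, 0, 0], 0, 0.1], [[0, 0, 0], 0, 0.2], [[0, 0, 0], 0, 0.3], [[0, 0, 0], 0, 0.4], [[0, 0, 0], 0, 0.5], [[0, 0, 0], 0, 0.6], [[0, 0, 0], 0, 0.6], [[0, 0, 0], 0, 0.6]]}}

```text
clock: 3.2
position: [0.493, -0.072, 0.0227]
tool_rot: [-3.142, -0.0, 3.093]
force: [-0.0, -0.3, -0.8]
grip_width: 0.0173
finger_force: 0.0
```

Run:
```python
from h import *
grab('side','s2');grab('wrist','w2'); s=bot.observe(); print(s['position'],s['force'],s['grip_width'],s['finger_force'])
a=load('w2')['image'][100:330,130:390];b=load('s2')['image'][130:330,180:380]
cv2.imwrite('pics/c2.png',cv2.cvtColor(np.hstack([cv2.resize(a,(400,400)),cv2.resize(b,(400,400))]),cv2.COLOR_RGB2BGR))
```

```text
[ 0.49298921 -0.07203064  0.02268903] [ 0.32718374 -0.87152383 -1.09945159] 0.016933339932479367 0.0
```

View pics/c2.png

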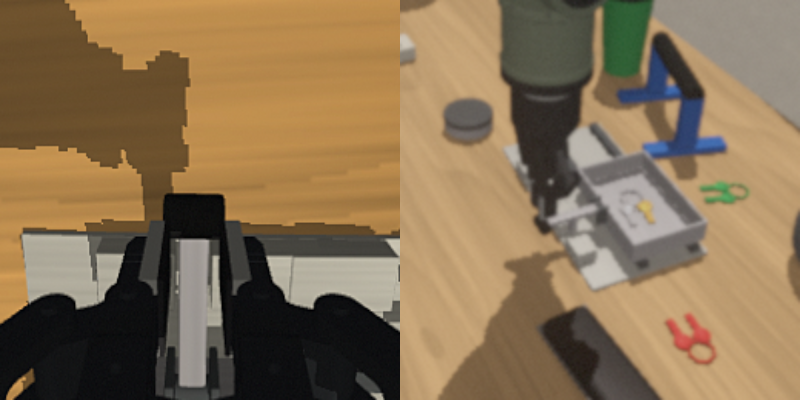

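The pads closed to 17 mm around the arm, behind the knob. The knob's black body shows in front of the pads at crop (194,212). I'll triangulate to get its true x.

Run:
```python
from h import *
w0,w1,w2,s0,c0=[load(k) for k in('wrist0','w1','w2','side0','scene0')]
def tri(L):
    A=0;b=0
    for g,u,v in L:
        o,d=ray(g,u,v);d/=np.linalg.norm(d);M=np.eye(3)-np.outer(d,d);A=A+M;b=b+M@o
    X=np.linalg.solve(A,b);return np.round(X*1000,1),[np.round(proj(g,X)-[u,v],1) for g,u,v in L]
print(tri([(w0,151,222),(w1,257.5,180)]))
print(tri([(w0,151,222),(w1,257.5,180),(s0,251,241),(c0,190,210)]))
for z in(.02,.04,.06): print(z,[np.round(proj(w2,[.493+dx,-.072,z]),0) for dx in(-.011,.011)])
print('knob px w2',130+194/400*260,100+212/400*230)
print([np.round(at(w2,256,222,z),3) for z in(.04,.048)])
for n,g,u,v in(('s',s0,251,241),('c',c0,190,210)):
    im=g['image'][v-20:v+20,u-20:u+20].sum(2); ys,xs=np.where(im<120); print(n,xs.mean()+u-20 if len(xs) else 0,ys.mean()+v-20 if len(ys) else 0,len(xs),np.ptp(xs),np.ptp(ys))
```

```text
(array([492.9, -72.9,  38.4]), [array([-0.3, -0.5]), array([-0.7,  0.5])])
(array([493.2, -71.8,  41.4]), [array([-1. , -0.3]), array([0.5, 1.6]), array([-0.2,  0.1]), array([-0.3,  0.3])])
0.02 [array([256., 197.]), array([258., 228.])]
0.04 [array([256., 208.]), array([258., 241.])]
0.06 [array([256., 222.]), array([258., 258.])]
knob px w2 256.1 221.9
[array([ 0.491, -0.073,  0.04 ]), array([ 0.487, -0.072,  0.048])]Traceback (most recent call last):
  File "<stdin>", line 14, in <module>
    return _methods._ptp(a, axis=axis, out=out, **kwargs)
           ~~~~~~~~~~~~~^^^^^^^^^^^^^^^^^^^^^^^^^^^^^^^^^
    umr_maximum(a, axis, None, out, keepdims),
    ~~~~~~~~~~~^^^^^^^^^^^^^^^^^^^^^^^^^^^^^^
ValueError: zero-size array to reduction operation maximum which has no identity
```

Run:
```python
from h import *
w,s=load('w2'),load('s2'); out=[]
for g,(u,v) in((w,(256,240)),(s,(255,230))):
    im=cv2.resize(g['image'][v-50:v+50,u-50:u+50],None,fx=4,fy=4,interpolation=cv2.INTER_CUBIC)
    for z,c in((.022,(255,0,0)),(.041,(0,255,0)),(.08,(0,0,255))):
        p=(proj(g,[.493,-.072,z])-[u-50,v-50])*4; cv2.circle(im,tuple(int(q) for q in p),4,c,-1)
    out.append(im)
cv2.imwrite('pics/z2.png',cv2.cvtColor(np.clip(np.hstack(out).astype(int)*1.7,0,255).astype(np.uint8),cv2.COLOR_RGB2BGR))
```

```text
(no output)
```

View pics/z2.png

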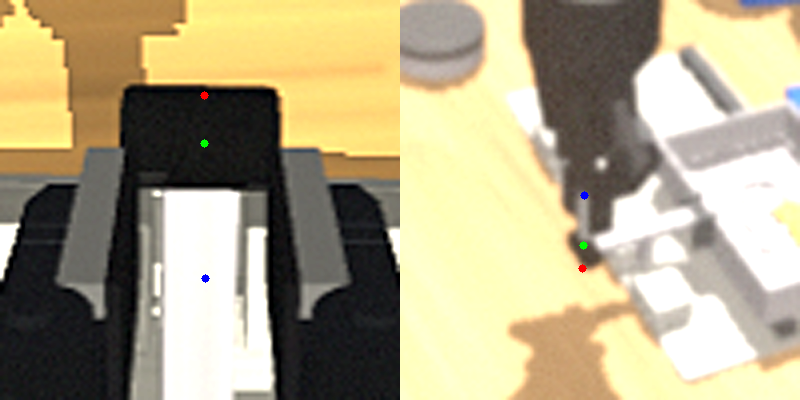

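In the zoom the pads sit just outside the knob's ends, with a visible gap of about 26 mm against the 24 mm knob. The opening readout looks biased, so I'll keep closing gently.

Call:
{"name": "arm_command", "arguments": {"commands": [[[0, 0, 0], 0, 0.65], [[0, 0, 0], 0, 0.7], [[0, 0, 0], 0, 0.7], [[0, 0, 0], 0, 0.7]]}}

```text
clock: 3.7
position: [0.493, -0.072, 0.0227]
tool_rot: [-3.142, 0.0, 3.093]
force: [-0.1, 0.3, 0.4]
grip_width: 0.0129
finger_force: 0.0
```

Call:
{"name": "arm_command", "arguments": {"commands": [[[0, 0, 0], 0, 0.75], [[0, 0, 0], 0, 0.8], [[0, 0, 0], 0, 0.8], [[0, 0, 0], 0, 0.8]]}}

```text
clock: 4.1
position: [0.493, -0.0721, 0.0227]
tool_rot: [-3.142, 0.0, 3.093]
force: [-0.5, -0.4, -0.5]
grip_width: 0.0087
finger_force: 0.0
```

Run:
```python
from h import *
w=grab('wrist','w3');s=grab('side','s3');c=grab('scene','c3'); o=bot.observe(); print(o['position'],o['force'],o['grip_width'],o['finger_force'])
a=lambda g,u,v:cv2.resize(g['image'][v-40:v+40,u-40:u+40],(400,400),interpolation=2)
cv2.imwrite('pics/z3.png',cv2.cvtColor(np.clip(np.hstack([a(w,256,240),a(s,255,230)]).astype(int)*1.7,0,255).astype(np.uint8),cv2.COLOR_RGB2BGR))
```

```text
[ 0.4929794  -0.07203025  0.02267731] [-0.81053828 -0.20953835  0.33156812] 0.008642769713249792 0.0
```

View pics/z3.png

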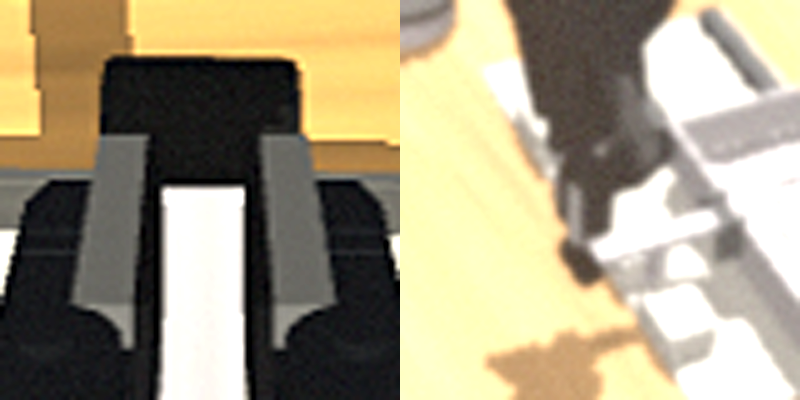

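Now the pads overlap the knob's top in the wrist view, with tips at crop (122,135). In the side view the finger ends right above the knob at crop (578,240). So the true tips seem higher than the TCP reading. Triangulating the tips.

Run:
```python
from h import *
w,s,c=load('w3'),load('s3'),load('c3')
def tri(L):
    A=0;b=0
    for g,u,v in L:
        o,d=ray(g,u,v);d/=np.linalg.norm(d);M=np.eye(3)-np.outer(d,d);A=A+M;b=b+M@o
    X=np.linalg.solve(A,b);return np.round(X*1000,1),[np.round(proj(g,X)-[u,v],1) for g,u,v in L]
print(tri([(w,240.4,227),(s,251,238)]))
print('pad top',tri([(w,236,261),(s,249.5,227)]))
print('tcp wrist cam',np.round(-w['R'].T@w['t'],4))
for X in([.482,-.081,.0227],[.482,-.081,.06]): print(proj(w,X),proj(s,X),proj(c,X))
print([np.round(proj(c,[.493,-.072,z]),0) for z in(.02,.04,.06,.08)])
u,v=[int(q) for q in proj(c,[.493,-.072,.05])]
cv2.imwrite('pics/z4.png',cv2.cvtColor(np.clip(np.hstack([cv2.resize(c['image'][v-40:v+40,u-40:u+40],(400,400),interpolation=2),cv2.resize(load('scene0')['image'][v-40:v+40,u-40:u+40],(400,400),interpolation=2)]).astype(int)*1.5,0,255).astype(np.uint8),cv2.COLOR_RGB2BGR));print(u,v)
```

```text
(array([486.8, -80.8,  59.9]), [array([-0. ,  3.7]), array([-0.7,  0.5])])
pad top (array([484.1, -80.6,  95.6]), [array([0. , 0.5]), array([-0.1,  0.1])])
tcp wrist cam [ 0.419  -0.0689  0.2035]
[242.56055087 199.44079448] [248.25217813 250.78187632] [184.95046286 214.64000725]
[239.44631461 222.57319921] [248.4518224  239.13166355] [183.03143408 203.98448114]
[array([191., 216.]), array([190., 211.]), array([189., 205.]), array([188., 199.])]
189 207
```

View pics/z4.png

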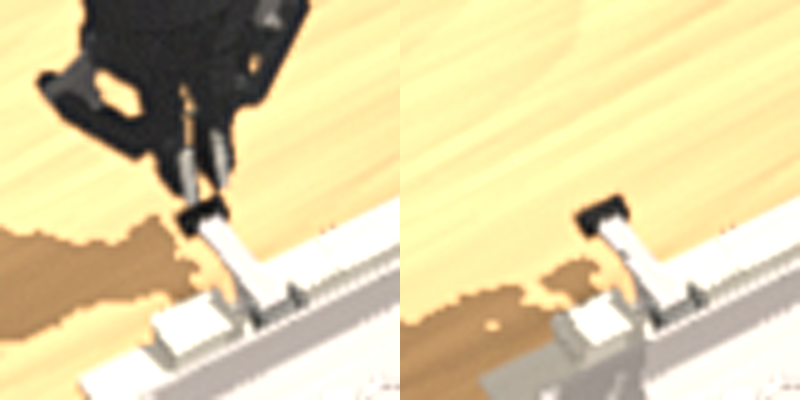

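The scene view shows the same: the tips end just above the knob at about z 58 mm, so they are about 35 mm higher than reported. Pads and knob are aligned in x and y. I'll open, go lower in stages while watching force, then pinch.

Call:
{"name": "arm_command", "arguments": {"commands": [[[0, 0, 0], 0, 0.3], [[0, 0, 0], 0, 0], [[0, 0, 0], 0, 0], [[0, 0, 0], 0, 0], [[0, 0, 0], 0, 0], [[0, 0, -5], 0, 0], [[0, 0, -5], 0, 0], [[0, 0, -5], 0, 0], [[0, 0, -3], 0, 0], [[0, 0, 0], 0, 0]]}}

```text
clock: 5.25
position: [0.4927, -0.0719, 0.0041]
tool_rot: [3.142, -0.001, 3.093]
force: [0.1, -0.6, 0.5]
grip_width: 0.0423
finger_force: 0.0
```

Call:
{"name": "arm_command", "arguments": {"commands": [[[0, 0, -3], 0, 0], [[0, 0, -3], 0, 0], [[0, 0, -3], 0, 0], [[0, 0, -3], 0, 0], [[0, 0, -2], 0, 0], [[0, 0, 0], 0, 0]]}}

```text
clock: 5.85
position: [0.4928, -0.072, -0.0096]
tool_rot: [-3.142, -0.0, 3.093]
force: [1.9, 0.1, 0.4]
grip_width: 0.0425
finger_force: 0.0
```

Call:
{"name": "arm_command", "arguments": {"commands": [[[0, 0, 0], 0, 0.2], [[0, 0, 0], 0, 0.3], [[0, 0, 0], 0, 0.4], [[0, 0, 0], 0, 0.5], [[0, 0, 0], 0, 0.6], [[0, 0, 0], 0, 0.6], [[0, 0, 0], 0, 0.6]]}}

```text
clock: 6.55
position: [0.493, -0.072, -0.0092]
tool_rot: [-3.142, 0.0, 3.093]
force: [-1.1, -0.2, 4.7]
grip_width: 0.0234
finger_force: 26.7
```

Pinched: 23.4 mm, 27 N. Lift along the arc.

Call:
{"name": "arm_command", "arguments": {"commands": [[[0.1, 0, 3.7], 0, 0.65], [[0.3, 0, 3.8], 0, 0.65], [[0.5, 0, 3.7], 0, 0.65], [[0.6, 0, 3.7], 0, 0.65], [[0.8, 0, 3.7], 0, 0.65], [[1.0, -0.1, 3.6], 0, 0.65], [[1.2, 0, 3.6], 0, 0.65], [[1.4, -0.1, 3.5], 0, 0.65], [[0, 0, 0], 0, 0.65]]}}

```text
clock: 7.45
position: [0.499, -0.0723, 0.0204]
tool_rot: [-3.141, 0.0, 3.093]
force: [-0.2, -1.9, -1.5]
grip_width: 0.0231
finger_force: 25.0
```

Call:
{"name": "arm_command", "arguments": {"commands": [[[1.5, 0, 3.4], 0, 0.65], [[1.7, -0.1, 3.3], 0, 0.65], [[1.9, -0.1, 3.3], 0, 0.65], [[2.0, -0.1, 3.2], 0, 0.65], [[2.2, -0.1, 3.1], 0, 0.65], [[2.3, -0.1, 2.9], 0, 0.65], [[2.4, -0.1, 2.8], 0, 0.65], [[2.5, -0.1, 2.5], 0, 0.65], [[0, 0, 0], 0, 0.65], [[0, 0, 0], 0, 0.65]]}}

```text
clock: 8.45
position: [0.5155, -0.0729, 0.0446]
tool_rot: [-3.142, 0.0, 3.093]
force: [1.3, -1.7, 2.3]
grip_width: 0.0233
finger_force: 25.1
```

Run:
```python
from h import *
w=grab('wrist','w5');s=grab('side','s5');c=grab('scene','c5'); o=bot.observe(); print(o['position'],o['force'],o['grip_width'],o['finger_force'])
cv2.imwrite('pics/z5.png',cv2.cvtColor(np.clip(np.hstack([cv2.resize(c['image'][150:300,140:290],(400,400),interpolation=2),cv2.resize(w['image'][130:380,130:380],(400,400),interpolation=2)]).astype(int)*1.4,0,255).astype(np.uint8),cv2.COLOR_RGB2BGR))
```

```text
[ 0.51545777 -0.07291873  0.04450679] [ 1.00394423 -1.90202776  1.80104605] 0.023568033787925425 25.143282115459442
```

View pics/z5.png

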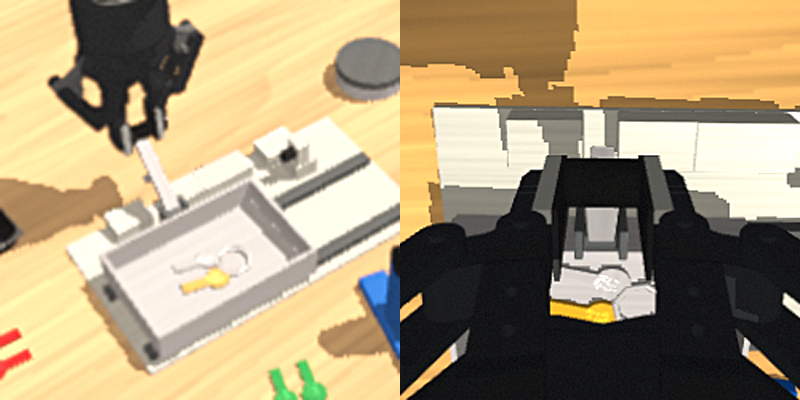

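The lever is fully up, with the tongue clear of the parked notch and the keys in the tray. Slide along +y at the runner's -2.8° skew.

Call:
{"name": "arm_command", "arguments": {"commands": [[[0.1, 2, 0], 0, 0.65], [[0.2, 4, 0], 0, 0.65], [[0.2, 4, 0], 0, 0.65], [[0.2, 4, 0], 0, 0.65], [[0.2, 4, 0], 0, 0.65], [[0.2, 4, 0], 0, 0.65], [[0.2, 4, 0], 0, 0.65], [[0.2, 4, 0], 0, 0.65], [[0, 0, 0], 0, 0.65]]}}

```text
clock: 9.5
position: [0.5174, -0.0417, 0.0445]
tool_rot: [3.141, 0.001, 3.094]
force: [4.4, 2.5, -2.4]
grip_width: 0.0231
finger_force: 24.8
```

Call:
{"name": "arm_command", "arguments": {"commands": [[[0.2, 4, 0], 0, 0.65], [[0.2, 4, 0], 0, 0.65], [[0.2, 4, 0], 0, 0.65], [[0.2, 4, 0], 0, 0.65], [[0.2, 4, 0], 0, 0.65], [[0.2, 4, 0], 0, 0.65], [[0.2, 4, 0], 0, 0.65], [[0.1, 2, 0], 0, 0.65], [[0.1, 2, 0], 0, 0.65], [[0, 0, 0], 0, 0.65]]}}

```text
clock: 10.5
position: [0.5193, -0.0102, 0.0445]
tool_rot: [3.141, 0.001, 3.093]
force: [7.0, -0.8, -4.9]
grip_width: 0.0236
finger_force: 24.9
```

Call:
{"name": "arm_command", "arguments": {"commands": [[[0.7, 0, -0.5], 0, 0.65], [[0.2, 2, 0], 0, 0.65], [[0, 0, 0], 0, 0.65]]}}

```text
clock: 10.8
position: [0.519, -0.0085, 0.044]
tool_rot: [-3.142, -0.001, 3.093]
force: [-2.4, -0.2, 5.8]
grip_width: 0.0229
finger_force: 25.9
```

Call:
{"name": "arm_command", "arguments": {"commands": [[[0.3, 2, 0], 0, 0.65], [[0.2, 2, 0], 0, 0.65], [[0, 0, 0], 0, 0.65]]}}

```text
clock: 11.1
position: [0.5192, -0.0046, 0.044]
tool_rot: [-3.141, -0.001, 3.093]
force: [-3.1, 0.2, 7.5]
grip_width: 0.023
finger_force: 26.2
```

Call:
{"name": "arm_command", "arguments": {"commands": [[[0.2, 2, 0], 0, 0.65], [[0.1, 2, 0], 0, 0.65], [[0, 0, 0], 0, 0.65]]}}

```text
clock: 11.4
position: [0.5195, -0.0007, 0.044]
tool_rot: [-3.141, -0.001, 3.093]
force: [-3.0, 0.1, 7.1]
grip_width: 0.0233
finger_force: 26.2
```

Call:
{"name": "arm_command", "arguments": {"commands": [[[0.0, 2, 0.3], 0, 0.65], [[0.1, 2, 0], 0, 0.65], [[0, 0, 0], 0, 0.65]]}}

```text
clock: 11.7
position: [0.5201, 0.0035, 0.0443]
tool_rot: [3.142, -0.0, 3.093]
force: [-3.2, 0.6, 5.4]
grip_width: 0.023
finger_force: 26.0
```

Call:
{"name": "arm_command", "arguments": {"commands": [[[0.1, 2, 0], 0, 0.65], [[0.1, 2, 0], 0, 0.65], [[0, 0, 0], 0, 0.65]]}}

```text
clock: 12.0
position: [0.5203, 0.0074, 0.0443]
tool_rot: [3.142, -0.0, 3.093]
force: [-2.0, 1.0, 5.4]
grip_width: 0.0232
finger_force: 26.0
```

Call:
{"name": "arm_command", "arguments": {"commands": [[[0.1, 2, 0], 0, 0.65], [[0.1, 2, 0], 0, 0.65], [[0, 0, 0], 0, 0.65]]}}

```text
clock: 12.3
position: [0.5205, 0.0113, 0.0443]
tool_rot: [3.142, -0.0, 3.093]
force: [-1.8, 0.3, 5.2]
grip_width: 0.0232
finger_force: 26.0
```

Call:
{"name": "arm_command", "arguments": {"commands": [[[0.1, 2, 0], 0, 0.65], [[0.1, 2, 0], 0, 0.65], [[0, 0, 0], 0, 0.65]]}}

```text
clock: 12.6
position: [0.5208, 0.0152, 0.0443]
tool_rot: [3.142, -0.0, 3.093]
force: [-1.9, -0.1, 4.6]
grip_width: 0.0229
finger_force: 26.0
```

Call:
{"name": "arm_command", "arguments": {"commands": [[[0.1, 2, 0], 0, 0.65], [[0.1, 2, 0], 0, 0.65], [[0, 0, 0], 0, 0.65]]}}

```text
clock: 12.9
position: [0.5211, 0.0192, 0.0443]
tool_rot: [3.142, -0.0, 3.093]
force: [-2.3, -0.7, 4.6]
grip_width: 0.0232
finger_force: 26.0
```

Call:
{"name": "arm_command", "arguments": {"commands": [[[0.1, 2, 0], 0, 0.65], [[0.1, 2, 0], 0, 0.65], [[0, 0, 0], 0, 0.65]]}}

```text
clock: 13.2
position: [0.5213, 0.0233, 0.0443]
tool_rot: [3.141, 0.0, 3.093]
force: [-2.0, 0.5, 5.4]
grip_width: 0.0234
finger_force: 25.9
```

Call:
{"name": "arm_command", "arguments": {"commands": [[[0.1, 1.5, 0], 0, 0.65], [[0.1, 1.5, 0], 0, 0.65], [[0, 0, 0], 0, 0.65]]}}

```text
clock: 13.5
position: [0.5215, 0.0263, 0.0443]
tool_rot: [3.142, -0.0, 3.093]
force: [-2.0, -1.1, 4.9]
grip_width: 0.023
finger_force: 26.0
```

Call:
{"name": "arm_command", "arguments": {"commands": [[[0.1, 1.5, 0], 0, 0.65], [[0.1, 1.5, 0], 0, 0.65], [[0, 0, 0], 0, 0.65]]}}

```text
clock: 13.8
position: [0.5217, 0.0293, 0.0443]
tool_rot: [3.142, -0.0, 3.093]
force: [-1.8, -0.6, 4.7]
grip_width: 0.0231
finger_force: 26.0
```

Call:
{"name": "arm_command", "arguments": {"commands": [[[0.1, 1.5, 0], 0, 0.65], [[0.1, 1.5, 0], 0, 0.65], [[0, 0, 0], 0, 0.65]]}}

```text
clock: 14.1
position: [0.5218, 0.0315, 0.0442]
tool_rot: [-3.141, -0.0, 3.092]
force: [-2.4, -4.2, 5.2]
grip_width: 0.0233
finger_force: 26.0
```

Contact: fy about -4 N and motion has stalled at roughly 104 mm travel. I'll ease off half a millimetre and bring the lever down along its arc, to about 0.4 rad first.

Call:
{"name": "arm_command", "arguments": {"commands": [[[0, -0.4, 0], 0, 0.65], [[-2.5, 0.1, -2.5], 0, 0.65], [[-2.4, 0.1, -2.8], 0, 0.65], [[-2.3, 0.1, -2.9], 0, 0.65], [[-2.2, 0.1, -3.1], 0, 0.65], [[-2.0, 0.1, -3.2], 0, 0.65], [[-1.9, 0.1, -3.3], 0, 0.65], [[-1.7, 0.1, -3.3], 0, 0.65], [[-1.5, 0.1, -3.4], 0, 0.65], [[0, 0, 0], 0, 0.65]]}}

```text
clock: 15.1
position: [0.5054, 0.0322, 0.0195]
tool_rot: [-3.141, -0.0, 3.093]
force: [-0.7, -3.8, 3.1]
grip_width: 0.0236
finger_force: 26.9
```

Call:
{"name": "arm_command", "arguments": {"commands": [[[-1.4, 0.1, -3.5], 0, 0.65], [[-1.2, 0, -3.6], 0, 0.65], [[-0.5, 0, -1.8], 0, 0.65], [[0, 0, 0], 0, 0.65]]}}

```text
clock: 15.5
position: [0.5021, 0.0325, 0.0106]
tool_rot: [-3.141, -0.0, 3.093]
force: [-1.9, -3.6, 2.2]
grip_width: 0.0236
finger_force: 27.0
```

Call:
{"name": "arm_command", "arguments": {"commands": [[[-0.2, 0, -1], 0, 0.65], [[-0.2, 0, -1], 0, 0.65], [[-0.2, 0, -1], 0, 0.65], [[0, 0, 0], 0, 0.65]]}}

```text
clock: 15.9
position: [0.5014, 0.0325, 0.0077]
tool_rot: [-3.141, -0.001, 3.093]
force: [-1.8, -4.6, 1.6]
grip_width: 0.0233
finger_force: 27.1
```

Call:
{"name": "arm_command", "arguments": {"commands": [[[-0.2, 0, -1], 0, 0.65], [[-0.2, 0, -1], 0, 0.65], [[-0.2, 0, -1], 0, 0.65], [[0, 0, 0], 0, 0.65]]}}

```text
clock: 16.3
position: [0.5008, 0.0325, 0.0048]
tool_rot: [-3.141, -0.0, 3.093]
force: [-3.1, -4.6, 0.8]
grip_width: 0.0231
finger_force: 27.1
```

Past 0.24 rad with no block, so the tongue is entering the notch. Going on down.

Call:
{"name": "arm_command", "arguments": {"commands": [[[-0.6, 0, -2], 0, 0.65], [[-0.5, 0, -2], 0, 0.65], [[-0.4, 0, -2], 0, 0.65], [[-0.3, 0, -2], 0, 0.65], [[-0.2, 0, -2], 0, 0.65], [[0, 0, 0], 0, 0.65]]}}

```text
clock: 16.9
position: [0.4992, 0.0326, -0.0053]
tool_rot: [3.142, 0.0, 3.093]
force: [0.7, -3.7, 0.1]
grip_width: 0.0234
finger_force: 26.9
```

Call:
{"name": "arm_command", "arguments": {"commands": [[[-0.1, 0, -1.5], 0, 0.65], [[0, 0, -1.5], 0, 0.65], [[0, 0, 0], 0, 0.65]]}}

```text
clock: 17.2
position: [0.4989, 0.0326, -0.0083]
tool_rot: [3.142, -0.0, 3.093]
force: [-0.7, -2.4, 0.1]
grip_width: 0.0228
finger_force: 26.9
```

Call:
{"name": "arm_command", "arguments": {"commands": [[[0, 0, -0.8], 0, 0.65], [[0, 0, 0], 0, 0.65], [[0, 0, 0], 0, 0.4], [[0, 0, 0], 0, 0.2], [[0, 0, 0], 0, 0], [[0, 0, 0], 0, 0], [[0, 0, 0], 0, 0]]}}

```text
clock: 17.9
position: [0.4991, 0.0327, -0.0089]
tool_rot: [3.141, 0.0, 3.093]
force: [0.3, -0.1, -0.2]
grip_width: 0.0425
finger_force: 0.0
```

Call:
{"name": "arm_command", "arguments": {"commands": [[[0, 0, 5], 0, 0], [[0, 0, 10], 0, 0], [[0, 0, 15], 0, 0], [[0, 0, 20], 0, 0], [[0, 0, 20], 0, 0], [[0, 0, 20], 0, 0], [[0, 0, 20], 0, 0], [[0, 0, 0], 0, 0], [[0, 0, 0], 0, 0]]}}

```text
clock: 18.8
position: [0.4992, 0.0324, 0.1018]
tool_rot: [-3.142, 0.001, 3.093]
force: [0.3, -0.4, 0.2]
grip_width: 0.0426
finger_force: 0.0
```

Run:
```python
from h import *
w=grab('wrist','w9');s=grab('side','s9');c=grab('scene','c9');print(bot.observe()['force'],bot.observe()['position'])
for n,g in(('w',w),('s',s),('c',c)):
    for t,X in(('down',[.4985,.032,.040]),('24',[.500,.032,.058]),('up',[.521,.032,.094])):
        p=proj(g,X);u,v=int(round(p[0])),int(round(p[1]));print(n,t,np.round(p), g['image'][v-2:v+3,u-2:u+3].mean((0,1)).round() if 2<v<380 and 2<u<508 else None)
    # dark blob near predicted down knob
    p=proj(g,[.4985,.032,.04]).astype(int);im=g['image'][p[1]-25:p[1]+25,p[0]-25:p[0]+25].max(2)<45
    n_,l,st,ce=cv2.connectedComponentsWithStats(im.astype(np.uint8));print([(st[i].tolist(),(ce[i]+p-25).round(1)) for i in range(1,n_) if st[i,4]>15])
```

```text
[ 0.72673312 -0.77321133 -0.0691409 ] [0.49859723 0.0325351  0.10063968]
w down [256. 186.] [23. 22. 21.]
w 24 [256. 195.] [69. 66. 64.]
w up [258. 238.] [154. 149. 145.]
[([11, 17, 27, 18, 461], array([255., 187.]))]
s down [234. 216.] [67. 56. 46.]
s 24 [235. 210.] [156. 145. 132.]
s up [242. 197.] [191. 158. 115.]
[]
c down [226. 193.] [83. 79. 75.]
c 24 [226. 188.] [153. 124.  87.]
c up [230. 182.] [194. 157. 110.]
[([21, 22, 8, 6, 20], array([225.1, 192.2]))]
```

All three views place the knob at its fully-down position: the wrist blob is at (255,187) against a predicted (256,186). The gripper is clear, so I'm handing in.

```bash
python3 -c "
from workcell import ticket
print(ticket.job_done())"
```

```text
the job is handed in; nothing more can be done
None
```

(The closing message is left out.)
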